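# Hold the washer chest's lid at its stay angle

### The arm

A 6-joint arm with a two-finger parallel gripper is mounted at the origin on the work surface. World frame = base frame: x ahead of the robot, y to its left, z up, the work surface at z = 0. Lengths are in mm, angles in rad, forces in N, time in s.
With the tool pointing down it reaches from about 350 to 775 mm from the base axis. Payload 7.3 kg.
Tool frame: the origin (TCP) lies on the centre line of the jaws, within the pads' length; the fingertips stand 14 mm ahead of it and the grasp point (between the pads) lies 5 mm behind it; z points along the fingers, y is the line along which they close (so a half turn about z gives the same grasp; the last joint's range is limited). The gripper opens to 92 mm and grips with 3 to 60 N. Pads are 19 mm wide; open, the fingers measure 130 mm over their backs; the gripper's body (75 mm by 190 mm) begins 47 mm behind the grasp point.
Start: joints at [1.133, 0.342, 1.524, -0, 1.275, -0.146], TCP at [151.015, 502.83, 240.741] pointing down, gripper open.
Joint ranges: [-2.53, 2.53], [-0.77, 2.02], [0.04, 2.7], [-1, 4.14], [0.28, 2.66], [-3.11, 3.11]. Speed limits (rad/s): [2.57, 2.57, 3.14, 3.14, 3.14, 3.14].

### API

Orientations are given as [roll, pitch, yaw] about the fixed x, y, z axes, in that order (R = Rz(yaw) Ry(pitch) Rx(roll)).
In Python, from plant import get_obs, capture, bot, spot_in, trace, pinpoint gives the robot as it stands.
- The arm moves only by the tool play_rows, never from a script. Its argument "rows" is a list of rows, each a list of 2 entries, a list of its own where there are three numbers: the shift along the world's x, y, z in units of 3 cm (1.0 is 3 cm), then the turn, a rotation vector about the world's x, y, z in units of 8 degrees (1.0 is 8 degrees). A call has 1 to 12 rows; each row shifts and turns the commanded pose from where the row before left it; what a row does not reach is not made up. A row lasts 1/8 s, in which the tool goes at most 62.5 mm and 10.7 degrees, less where a joint would pass 70% of its speed; a pose out of reach is approached as far as the arm can. A call with a number of a shift or a turn outside -1 to 1 is refused whole. A call with a gripper value outside its range is refused whole. "hand" is the opening, from -1 (shut) to 1 (fully open), set as the call begins (left out, the last holds). The fingers move at their own pace and stop on an object; the grip force is fixed at half the most. Time passes only in rows, so rows that do not move let the fingers close. It gives the time, the measured TCP pose, the force, the opening and the grip force at its end, in the units of the state.
- get_obs(): the state, without advancing time (a new reading comes with each control period).
- capture(name): name is "scene" or "top"; returns a dict with "frame" (420x560x3 uint8, red, green, blue), "fov_y" (degrees; the focal length in pixels is half the picture's height over the tangent of half this angle, whatever the lens; pixels are square), "cx", "cy" (the principal point, pixels), "dist" ([k1, k2, p1, p2, k3] as OpenCV has them; the pictures are not rectified), "rvec" (rotation vector, rad) and "tvec" (3), from world to camera coordinates, as OpenCV has them. Camera axes: x right, y down, z forward; pixel columns grow to the right and rows downward; lengths in mm; the calibration is good to about 2 mm. A picture is of the moment at which its call begins. There is no depth.
- bot.close_job(): hands the job in; it is judged then, once.
Trained networks look in the newest picture that a camera, given by its name, has taken for a name from the list of things; names that differ only in an ending like _2 or _b are one class to them, and where a whole thing is asked for, a point or a joint stands for the part that bears it (a point fixed in the world has none). Each returns a list of dicts, best first, with "p" (0 to 1); they miss things now and then, are a little off and sometimes report something else, mostly with a low value. They report only what shows in the picture. A call takes as long as a camera call. They do not tell look-alikes from the thing itself.
- spot_in(query, camera): "at" ([row, column] in pixels, amid what is visible of it).
- trace(query, camera): "mask" (420x560 bool, what is visible of it) and "at" ([row, column] in pixels, amid what is visible of it).
- pinpoint(query, camera): "at" ([row, column] in pixels: a listed point, or the origin of a listed thing).
The state is a dict: "time": time; "joint_positions": joint angles; "dq": joint speeds; "tau": joint torques, N m; "tool_pos": TCP position; "tcp_rot": TCP orientation; "contact_force": force on the tool from outside, world axes, zero at the start; "moment": the same for the moment, N m; "grip_width": finger opening in mm; "finger_force": force on a finger pad.
Only numpy, scipy, OpenCV 4.12 (cv2) and the standard library are available. Lean on these libraries where they do the work, as an engineer would, in place of code of your own. Each camera call takes 0.05 s, during which the arm holds its last target. There are 200 camera calls.

### The job

The lid of the green steel washer chest has to be held up for me while I hook in its stay from the far side. First lift the output flange off the shut lid and set it down, without dropping it, flat with its hub upwards on the middle of the plywood board; then lift the lid by its bar handle to 40 degrees from shut and finish there, still holding it steady by the handle, because it falls shut if let go. Leave the brass drift, the gauge ring and the two lock washers lying where they are.

Things in the scene. Friction and masses are not known exactly. Their poses are not given: they have to be found in the camera images.
- chest: Green sheet-steel chest fixed on the bench, 200 mm (x) by 260 mm (y) by 120 mm high without lid; carrying handles and, on the +y wall, the folded lid stay stick out up to 20 mm from the y walls. Origin: centre of its underside; x points from the hinge side (nearer the robot) to the lid's free edge (away from the robot), z up. Position and yaw vary.
- lid (a joint): Opening angle of the chest's lid, rad: 0 shut, grows as the free edge rises (40 degrees = 0.698), stop at 1.75. Free hinge: the lid (about 0.6 kg, centre of mass 110 mm from the hinge) falls shut if let go below 80 degrees. A 4 mm steel plate, 211 mm from hinge to free edge, 272 mm wide, with an 18 mm skirt over the walls; its flat top is 124 mm above the bench when shut.
- lid_handle (a point): Middle of the lid's handle bar: round steel, 12 mm thick, 110 mm long, on two posts, parallel to the hinge (chest's y), its axis 35 mm above the lid's top, 170 mm from the hinge axis along the lid and 39 mm square to it. Lid shut: chest x = 65 mm, y = 0, 159 mm above the bench. Point and axes move with the lid.
- lid_hinge (a point): Point of the lid's hinge axis in the middle of the chest's width: chest x = -105 mm, y = 0, 120 mm above the bench. The axis runs along the chest's y; a positive lid angle turns the lid about the chest's -y direction. The point's axes are the chest's.
- flange: Steel gearbox output flange lying flat on the lid, hub up: a disc 90 mm across and 9 mm thick with a round hub 44 mm across on it, 47 mm high overall, hub bore 30 mm; about 0.7 kg. Origin: centre of its underside; z along the hub, up.
- board: Plywood board 160 by 160 by 15 mm fixed flat on the bench to the left or the right of the chest, empty. Origin: centre of its underside, its top is 15 mm above that.
- drift: Brass hexagonal drift lying on the bench to the left of the chest, farther out than the board or ring, 16 mm across flats, 140 mm long with a tapered nose at its +x end. Origin: underside, middle of its length. Leave alone.
- gauge_ring: Worn aluminium gauge ring lying flat on the bench on the side of the chest away from the board, 84 mm across, 58 mm bore, 14 mm high. Origin: centre of its underside. Leave alone.
- washer_a: Black steel lock washer, 29 mm across, 4 mm thick, lying on the bench to the right of the chest, farther out than the board or ring. Origin: centre of its underside. Leave alone.
- washer_b: A second lock washer like washer_a, lying on the bench to the right of the chest, farther out than the board or ring. Leave alone.
Not all that is in view belongs to the job. Of the things shaped like the flange, the steel one is meant.

How it is judged (in metres and radians):
On the way, in this order (a step that is already met when the one before it is completed fails the run):
1. the flange stands on the middle of the board, hub up and let go, while the lid is still shut (horizontal distance between flange and board below 0.04 m and z of flange in the frame of board between 0.012 and 0.019 m and angle between flange's own z axis and vertical below 0.1 rad and linear speed of flange below 0.02 m/s and contact force between the fingers and flange below 0.1 N and value of joint lid below 0.07 rad), for 0.2 s.
2. the lid is held by its handle at 40 degrees, give or take 5 (value of joint lid between 0.611 and 0.785 rad and contact force between the fingers and lid above 1 N and distance between the grasp point and lid_handle below 0.045 m), for 0.3 s.
At the end, for the whole second after the job is handed in: In the last second the fingers bear on the lid within 45 mm of its handle's middle and keep it still at 35 to 45 degrees; the flange rests hub up on the board (tilt under 6 degrees, centres within 40 mm), clear of the lid; drift, gauge ring and washers within 20 mm of their start (all of step 2 and velocity of joint lid between -0.05 and 0.05 rad/s and contact force between lid and flange below 0.1 N and horizontal distance between flange and board below 0.04 m and z of flange in the frame of board between 0.012 and 0.019 m and angle between flange's own z axis and vertical below 0.1 rad and linear speed of flange below 0.02 m/s and distance of each of drift, gauge_ring, washer_a, washer_b from where it was at the start of the episode below 0.02 m); the arm keeps its last pose, push and grip.
It fails at once if the flange falls free by more than about 2 cm or is thrown (linear speed of flange above 0.6 m/s and contact force between the fingers and flange below 0.1 N).
It fails at once if the drift, the gauge ring or a washer is moved by more than 2 cm (distance of any of drift, gauge_ring, washer_a, washer_b from where it was at the start of the episode above 0.02 m).
It fails at once if the lid is raised before the flange is on the board (value of joint lid above 0.15 rad and horizontal distance between flange and board above 0.06 m).
It also fails if it takes over 50 s, if anything falls off the work surface, if the arm or the gripper's body presses on something with over 40 N, if the wrist force passes 120 N, or if a joint passes its speed limit or range.

## Working session

There is one attempt and no reset: what is moved stays moved. The work goes in short steps, Python scripts to look and compute and a tool call to move; the robot and the scene stay as the last step left them, time stands still between calls to the robot, and variables do not carry over. Pictures are saved under pics/ and viewed, at most 10 in all, crops included, and the job is handed in when it is done.

Besides the shell and the picture viewer there is one more tool, called after "Call:" as name(argument=value, ...), one argument or row to a line, values as JSON. play_rows: Moves the arm, as the interface text tells. Shifts and turns lie within -1 to 1; 1 stands for 3 cm of shift or 8 degrees of turn. Its arguments: {"type":"object","properties":{"rows":{"type":"array"},"hand":{"type":"number"}},"required":["rows"]}

```bash
mkdir -p pics && ls
cat > h.py <<'E'
import numpy as np, cv2
from plant import get_obs, capture, bot, spot_in, trace, pinpoint
def cam(c):
    f=210/np.tan(np.radians(c["fov_y"])/2)
    K=np.array([[f,0,c["cx"]],[0,f,c["cy"]],[0,0,1]])
    return K,np.array(c["dist"],float),cv2.Rodrigues(np.array(c["rvec"],float))[0],np.array(c["tvec"],float)
def ray(c,at):
    K,d,R,t=cam(c)
    u=cv2.undistortPoints(np.array([[[at[1],at[0]]]],float),K,d)[0,0]
    return -R.T@t, R.T@np.array([u[0],u[1],1])
def at_z(c,at,z):
    o,v=ray(c,at); return o+v*(z-o[2])/v[2]
def tri(c1,a1,c2,a2):
    o1,v1=ray(c1,a1);o2,v2=ray(c2,a2)
    s=np.linalg.lstsq(np.c_[v1,-v2],o2-o1,rcond=None)[0]
    p,q=o1+v1*s[0],o2+v2*s[1]
    return (p+q)/2,np.linalg.norm(p-q)
def proj(c,P):
    K,d,R,t=cam(c)
    return cv2.projectPoints(np.array(P,float).reshape(-1,1,3),np.array(c["rvec"],float),t,K,d)[0][:,0,::-1]
E
python3 - <<'E'
from h import *
np.set_printoptions(precision=1,suppress=True)
C={n:capture(n) for n in("scene","top")}
import pickle;pickle.dump(C,open("C0.pkl","wb"))
for n,c in C.items():
    cv2.imwrite(f"pics/{n}0.png",c["frame"][:,:,::-1]); print(n,"cam at",ray(c,(210,280))[0])
for q in["flange","board","chest","lid_handle","lid_hinge","drift","gauge_ring","washer_a"]:
    r={n:pinpoint(q,n) for n in C}
    for n in C: print(q,n,[(np.round(x["at"],1).tolist(),round(x["p"],2)) for x in r[n][:4]])
    if r["scene"] and r["top"]: print("   tri",*tri(C["scene"],r["scene"][0]["at"],C["top"],r["top"][0]["at"]))
print(get_obs())
E
```

```text
pics
scene cam at [1370.6 -519.6  751.7]
top cam at [ 426.4   14.7 1430. ]
flange scene [([205.6, 269.2], 0.94), ([229.3, 193.2], 0.79), ([308.0, 292.9], 0.71)]
flange top [([283.2, 342.1], 0.81), ([141.2, 318.6], 0.69), ([223.4, 288.6], 0.58)]
   tri [421.4 -83.7 103.3] 191.81209817100213
board scene [([276.5, 137.4], 0.72)]
board top [([253.3, 417.8], 0.57)]
   tri [ 449.  -371.5    4.8] 16.369693177948186
chest scene [([241.2, 293.4], 0.76)]
chest top [([216.4, 270.0], 0.8)]
   tri [536.5  23.4   0.6] 9.518312160313858
lid_handle scene [([201.4, 311.5], 0.84)]
lid_handle top [([183.3, 264.9], 0.82)]
   tri [602.4  35.1 155.1] 3.8697218337074526
lid_hinge scene []
lid_hinge top [([253.7, 275.6], 0.68)]
drift scene [([222.9, 398.3], 0.49)]
drift top [([179.9, 166.7], 0.9)]
   tri [628.3 305.2   3.4] 14.714865989860947
gauge_ring scene [([189.8, 371.3], 0.65), ([296.8, 201.8], 0.57)]
gauge_ring top [([241.0, 140.9], 0.77)]
   tri [459.3 362.2   7.4] 5.05159098091427
washer_a scene [([309.6, 174.0], 0.58), ([297.4, 203.0], 0.52)]
washer_a top [([194.1, 401.2], 0.53), ([197.8, 371.3], 0.43)]
   tri [ 604.9 -331.8    3.6] 1.676238809848223
{'time': 0.9, 'joint_positions': array([ 1.1,  0.3,  1.5,  0. ,  1.3, -0.1]), 'dq': array([ 0.,  0.,  0., -0.,  0.,  0.]), 'tau': array([ -0. , -43.1, -24.4,   0.1,   0. ,   0. ]), 'tool_pos': array([151. , 502.8, 240.8]), 'tcp_rot': array([ 3.1, -0. ,  2.8]), 'contact_force': array([-0.3,  0.8, -0.4]), 'moment': array([-0.,  0., -0.]), 'finger_force': 0.0, 'grip_width': 91.47610141160536}
```

View pics/scene0.png

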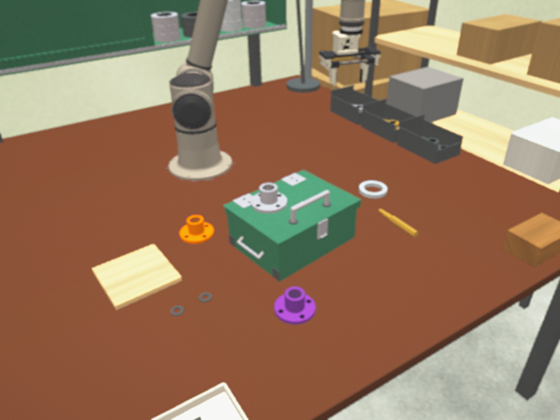

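View pics/top0.png

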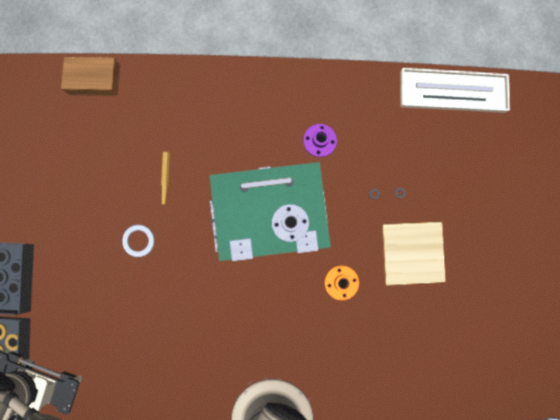

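Top view: the green chest is at about (210,270), with its handle bar at (183,265) and a grey flange on the lid at (223,290). An orange copy lies at (283,342) and a purple one at (141,320). The board is at (253,415), the ring at (241,140), the drift at (180,166) and the washers at (194,374) and (194,401).
Candidates for the flange (scene / top pixels): grey (200,268)/(223,290), orange (229,195)/(283,342), purple (305,294)/(141,320). I choose the grey one, which is on the lid.

Run:
```python
from h import *
np.set_printoptions(precision=3,suppress=True)
C={n:capture(n) for n in("scene","top")}
r={q:{n:trace(q,n) for n in C} for q in("flange","lid_handle","board","lid","gauge_ring")}
pf={n:pinpoint("flange",n) for n in C}
near={"scene":(205,269),"top":(223,290)}
pick=lambda l,n:min(l,key=lambda x:np.hypot(*(np.array(x["at"])-near[n])))
a={n:pick(pf[n],n)["at"] for n in C}
print("flange origin tri",*tri(C["scene"],a["scene"],C["top"],a["top"]),a)
# flange mask: fit model (x,y) at z0 in top and scene by silhouette of disc+hub
def hullpts(x,y,z0):
    t=np.linspace(0,2*np.pi,60);P=[]
    for rr,zs in((45,(0,9)),(22,(9,47))):
        for z in zs:P+=[np.c_[x+rr*np.cos(t),y+rr*np.sin(t),0*t+z0+z]]
    return P
def sil(c,P):
    m=np.zeros((420,560),np.uint8)
    for k in(0,2):
        p=proj(c,np.vstack(P[k:k+2]))[:,::-1]
        cv2.fillConvexPoly(m,cv2.convexHull((p*16).round().astype(np.int32)),1,shift=4)
    return m>0
fm={n:pick(r["flange"][n],n)["mask"] for n in C}
from scipy.optimize import minimize
def cost(v,ns=("scene","top")):
    return sum(1-(sil(C[n],hullpts(*v))&fm[n]).sum()/(sil(C[n],hullpts(*v))|fm[n]).sum() for n in ns)
p0=at_z(C["top"],a["top"],124)
s=minimize(cost,[p0[0],p0[1],124],method="Nelder-Mead",options=dict(initial_simplex=[[p0[0],p0[1],124],[p0[0]+8,p0[1],124],[p0[0],p0[1]+8,124],[p0[0],p0[1],134]]))
print("flange fit",s.x,s.fun)
for q,z in(("lid_handle",159),("board",15),("lid",124)):
  for n in C:
    for x in r[q][n][:1]:
        m=x["mask"];yx=np.argwhere(m)
        print(q,n,round(x["p"],2),m.sum(),"at",np.round(x["at"],1),"centroid@z",at_z(C[n],yx.mean(0),z))
        if n=="top" or q=="board":
            W=np.array([at_z(C[n],p,z)[:2] for p in yx[::max(1,len(yx)//1500)]]).astype(np.float32)
            print("   rect",cv2.minAreaRect(W))
ph={n:pinpoint("lid_handle",n)[0]["at"] for n in C}
print("handle",*tri(C["scene"],ph["scene"],C["top"],ph["top"]))
W=np.array([at_z(C["top"],p,159)[:2] for p in np.argwhere(r["lid_handle"]["top"][0]["mask"])])
u,sv,vt=np.linalg.svd(W-W.mean(0));print("handle dir",vt[0],W.mean(0))
im=C["top"]["frame"][:,:,::-1].copy()[150:310,190:460]
im=cv2.resize(im,None,fx=2.9,fy=2.9,interpolation=cv2.INTER_CUBIC)
for n,cl in(("flange",(0,0,255)),("lid_handle",(255,0,0)),("board",(255,0,255)),("lid",(0,255,255))):
    m=(fm["top"] if n=="flange" else r[n]["top"][0]["mask"])[150:310,190:460].astype(np.uint8)
    m=cv2.resize(m,None,fx=2.9,fy=2.9,interpolation=0)
    cv2.drawContours(im,cv2.findContours(m,0,2)[0],-1,cl,1)
cv2.imwrite("pics/crop1.png",im)
b={n:r["board"][n][0]["mask"] for n in C}
for n in C: print("board",n,at_z(C[n],np.argwhere(b[n]).mean(0),15), [np.round(at_z(C[n],p[0][::-1],15),0)[:2] for p in cv2.approxPolyDP(max(cv2.findContours(b[n].astype(np.uint8),0,2)[0],key=len),6,True)])
```

```text
flange origin tri [515.595 -25.255 125.476] 9.909212500862203 {'scene': [203.2, 272.3], 'top': [221.7, 289.8]}
flange fit [510.664 -27.699 123.574] 0.18286289330862937
lid_handle scene 0.74 3321 at [274.4 136.3] centroid@z [ 639.744 -399.009  159.   ]
lid_handle top 0.55 8575 at [205.2 261.8] centroid@z [538.286  27.75  159.   ]
   rect ((535.8147583007812, 24.512557983398438), (207.37994384765625, 272.51861572265625), 8.558302879333496)
board scene 0.94 3215 at [275.6 134.9] centroid@z [ 462.105 -369.044   15.   ]
   rect ((456.3095397949219, -365.27294921875), (173.75201416015625, 161.92593383789062), 4.1703572273254395)
board top 0.6 3505 at [252.9 414.2] centroid@z [ 445.14  -364.244   15.   ]
   rect ((446.51708984375, -364.78424072265625), (159.01522827148438, 163.03330993652344), 3.740755081176758)
lid scene 0.96 5414 at [211.8 295.6] centroid@z [573.523   9.548 124.   ]
lid top 0.72 8714 at [206.3 260.9] centroid@z [540.596  27.732 124.   ]
   rect ((539.1412353515625, 20.725265502929688), (215.98777770996094, 277.8746032714844), 8.308609008789062)
handle [602.591  39.197 151.51 ] 5.055120491114538
handle dir [-0.244  0.97 ] [538.547  27.679]
board scene [ 462.105 -369.044   15.   ] [array([ 370., -292.]), array([ 379., -451.]), array([ 542., -441.]), array([ 532., -283.])]
board top [ 445.14  -364.244   15.   ] [array([ 526., -434.]), array([ 514., -282.]), array([ 363., -295.]), array([ 374., -449.])]
```

View pics/crop1.png

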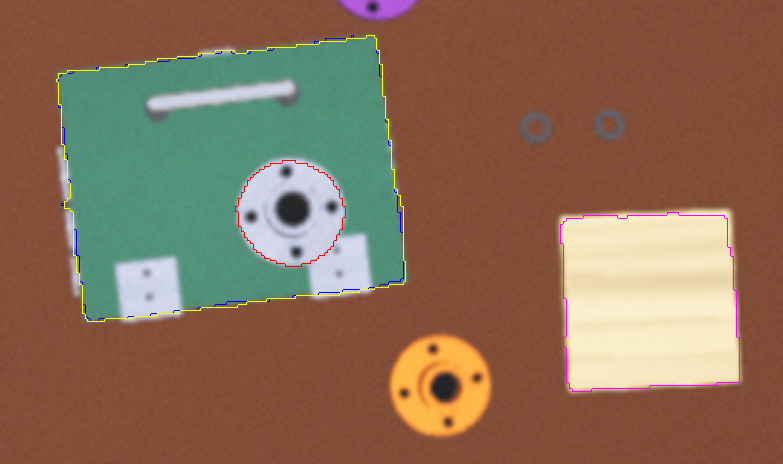

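The crop confirms the choice: bare grey steel disc with its bore at crop (209,292), lying on the lid beside the right hinge plate. The handle runs from (147,103) to (293,87). The net's "lid_handle" mask is the whole lid, so I'll take the bar and bore straight from the pixels.

Run:
```python
from h import *
np.set_printoptions(precision=3,suppress=True)
import pickle;C=pickle.load(open("C0.pkl","rb"));T,S=C["top"],C["scene"]
k=lambda r,c:(r/2.9+150,c/2.9+190)
A=at_z(T,k(103,150),159);B=at_z(T,k(87.5,291),159)
print("bar ends",A,B,"mid",(A+B)/2,"len",np.linalg.norm(A-B),"yaw deg",np.degrees(np.arctan2(-(A-B)[0],(A-B)[1])))
print("bore@171",at_z(T,k(209,292),171))
# lid corners
for p in((72,58),(37,376),(283,405),(320,86)):print(at_z(T,k(*p),124))
# gripper-free check in scene: reproject
c=np.radians(7)
for nm,P in(("barA",A),("barB",B),("hubtop",[512,-27,171]),("hubtop2",[515,-25,171])):print(nm,proj(S,P))
im=S["frame"][160:290,200:370,::-1]
cv2.imwrite("pics/crop2.png",cv2.resize(im,None,fx=4.5,fy=4.5,interpolation=cv2.INTER_CUBIC))
o=get_obs();print(o["tcp_rot"],o["tool_pos"],o["time"])
```

```text
bar ends [593.765  88.381 159.   ] [610.155 -27.032 159.   ] mid [601.96   30.674 159.   ] len 116.57129991949843 yaw deg 8.0828225439477
bore@171 [509.273 -30.105 171.   ]
[622.487 169.152 124.   ]
[660.819 -99.272 124.   ]
[ 452.952 -128.296  124.   ]
[414.419 137.665 124.   ]
barA [[192.037 326.675]]
barB [[209.562 290.5  ]]
hubtop [[186.999 268.373]]
hubtop2 [[187.288 269.716]]
[3.141 0.    2.85 ] [151.035 502.82  240.757] 1.7
```

View pics/crop2.png

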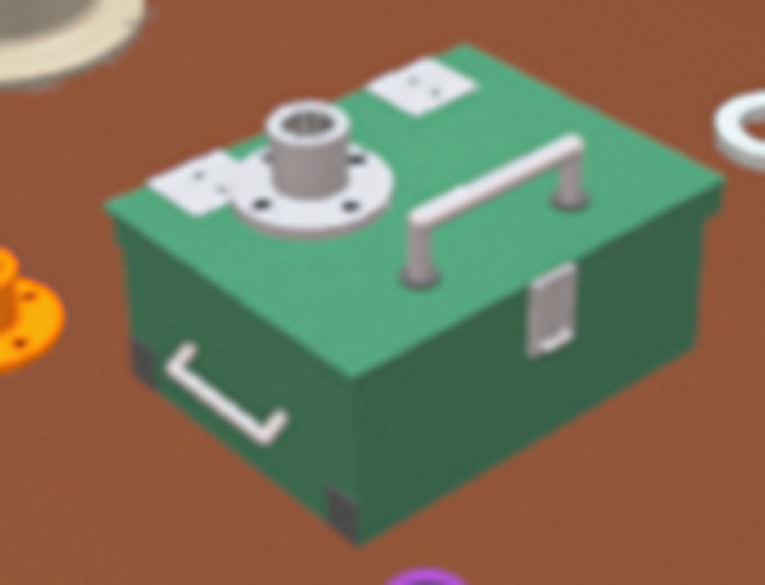

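The scene view agrees: the bore centre at crop (122,308) is where (512,-27,171) projects. So the hub axis is at about (511,-28), the bar middle at about (602,30.5,159), and the chest yaw is 0.141. I'll use tool yaw 1.712 (closing along chest x) for both grasps.

Call:
play_rows(
  rows=[
    [[0.667,-0.983,0],[0,0,-0.453]],
    [[0.667,-0.983,0],[0,0,-0.453]],
    [[0.667,-0.983,0],[0,0,-0.453]],
    [[0.667,-0.983,0],[0,0,-0.453]],
    [[0.667,-0.983,0],[0,0,-0.453]],
    [[0.667,-0.983,0],[0,0,-0.453]],
    [[0.667,-0.983,0],[0,0,-0.453]],
    [[0.667,-0.983,0],[0,0,-0.453]],
    [[0.667,-0.983,0],[0,0,-0.453]],
    [[0.667,-0.983,0],[0,0,-0.453]],
    [[0.667,-0.983,0],[0,0,-0.453]],
    [[0.667,-0.983,0],[0,0,-0.453]],
  ],
  hand=1,
)

```text
time: 3.2
tool_pos: [391.7, 147.9, 240.9]
tcp_rot: [3.141, 0.0, 2.089]
contact_force: [0.1, -1.0, 1.1]
grip_width: 91.8
finger_force: 0.0
```

Call:
play_rows(
  rows=[
    [[0.667,-0.983,0],[0,0,-0.453]],
    [[0.667,-0.983,0],[0,0,-0.453]],
    [[0.667,-0.983,0],[0,0,-0.453]],
    [[0.667,-0.983,0],[0,0,-0.453]],
    [[0.667,-0.983,0],[0,0,-0.453]],
    [[0.667,-0.983,0],[0,0,-0.453]],
    [[0,0,0],[0,0,0]],
    [[0,0,0],[0,0,0]],
  ],
)

```text
time: 4.2
tool_pos: [510.7, -27.6, 240.5]
tcp_rot: [-3.141, -0.001, 1.712]
contact_force: [-1.0, 0.4, -0.5]
grip_width: 91.5
finger_force: 0.0
```

Call:
play_rows(
  rows=[
    [[0,0,-0.7],[0,0,0]],
    [[0,0,-0.7],[0,0,0]],
    [[0,0,-0.7],[0,0,0]],
    [[0,0,-0.5],[0,0,0]],
    [[0,0,-0.3],[0,0,0]],
    [[0,0,0],[0,0,0]],
    [[0,0,0],[0,0,0]],
  ],
)

```text
time: 5.08
tool_pos: [511.6, -28.0, 154.3]
tcp_rot: [3.14, 0.0, 1.711]
contact_force: [0.2, -0.4, -0.7]
grip_width: 92.1
finger_force: 0.0
```

Call:
play_rows(
  rows=[
    [[0,0,0],[0,0,0]],
    [[0,0,0],[0,0,0]],
    [[0,0,0],[0,0,0]],
    [[0,0,0],[0,0,0]],
    [[0,0,0],[0,0,0]],
    [[0,0,0],[0,0,0]],
  ],
  hand=-1,
)

```text
time: 5.82
tool_pos: [511.2, -28.0, 153.7]
tcp_rot: [3.141, 0.0, 1.711]
contact_force: [0.3, -0.8, 0.1]
grip_width: 43.5
finger_force: 30.0
```

Call:
play_rows(
  rows=[
    [[0,0,0.2],[0,0,0]],
    [[0,0,0.4],[0,0,0]],
    [[0,0,0.6],[0,0,0]],
    [[0,0,0.6],[0,0,0]],
    [[0,0,0.2],[0,0,0]],
    [[0,0,0],[0,0,0]],
  ],
)

```text
time: 6.58
tool_pos: [511.2, -28.0, 213.9]
tcp_rot: [3.141, 0.0, 1.711]
contact_force: [-0.3, -0.5, -5.6]
grip_width: 43.4
finger_force: 30.0
```

Run:
```python
from h import *
np.set_printoptions(precision=1,suppress=True)
C={n:capture(n) for n in("scene","top")}
a=C["scene"]["frame"][130:300,60:380,::-1];b=C["top"]["frame"][130:300,190:460,::-1]
cv2.imwrite("pics/held.png",np.vstack([cv2.resize(x,(560,298),interpolation=2) for x in(a,b)]))
r={n:trace("board",n) for n in C}
for n in C:
    for x in r[n][:1]:print(n,x["p"],at_z(C[n],np.argwhere(x["mask"]).mean(0),15))
# board corners matched between the views -> height check
q={n:cv2.boxPoints(cv2.minAreaRect(np.argwhere(r[n][0]["mask"]).astype(np.float32))) if 0 else cv2.approxPolyDP(max(cv2.findContours(r[n][0]["mask"].astype(np.uint8),0,2)[0],key=len),6,True)[:,0,::-1] for n in C}
for p in q["top"]:
    w=at_z(C["top"],p,15); s=min(q["scene"],key=lambda s:np.linalg.norm(at_z(C["scene"],s,15)-w)); print("corner",*tri(C["scene"],s,C["top"],p))
o=get_obs();print(o["grip_width"],o["finger_force"],o["contact_force"],o["tool_pos"])
```

```text
scene 0.77 [ 462.  -369.9   15. ]
top 0.89 [ 445.6 -364.3   15. ]
corner [ 519.9 -283.4    2.9] 1.335143934341579
corner [ 362.8 -289.7   12.8] 0.3224304143488243
corner [ 376.8 -451.3   13.7] 2.1009024813639674
corner [ 530.  -439.5    1.6] 3.029338533927075
43.800643393648755 29.99913333915174 [-0.5 -0.5 -5.7] [510.8 -27.9 213. ]
```

View pics/held.png

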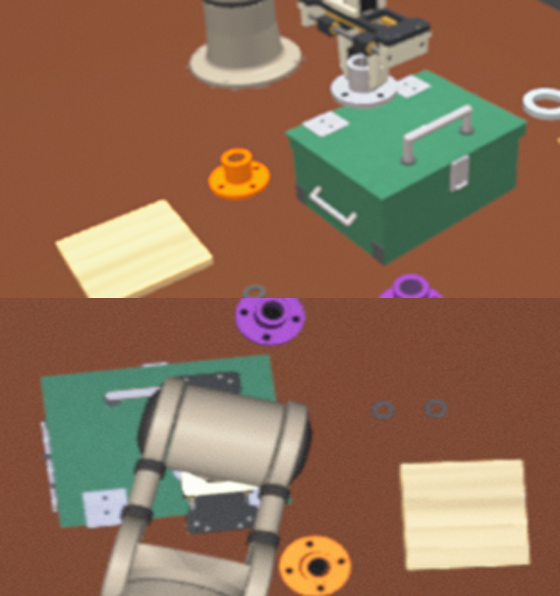

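The flange hangs level in the jaws (scene crop (85,365)) and the board is clear. The near corners triangulate to z≈13, which fits a 15 mm top, and the board centre is about (447,-366).

Call:
play_rows(
  rows=[
    [[-0.09,-0.47,0.1],[0,0,0]],
    [[-0.178,-0.939,0],[0,0,0]],
    [[-0.178,-0.939,0],[0,0,0]],
    [[-0.178,-0.939,0],[0,0,0]],
    [[-0.178,-0.939,0],[0,0,0]],
    [[-0.178,-0.939,0],[0,0,0]],
    [[-0.178,-0.939,0],[0,0,0]],
    [[-0.178,-0.939,0],[0,0,0]],
    [[-0.178,-0.939,0],[0,0,0]],
    [[-0.178,-0.939,0],[0,0,0]],
    [[-0.178,-0.939,0],[0,0,0]],
    [[-0.178,-0.939,0],[0,0,0]],
  ],
)

```text
time: 8.28
tool_pos: [448.7, -353.7, 216.6]
tcp_rot: [-3.141, -0.0, 1.711]
contact_force: [-0.7, 0.1, -5.9]
grip_width: 43.4
finger_force: 30.0
```

Call:
play_rows(
  rows=[
    [[-0.09,-0.47,-0.1],[0,0,0]],
    [[0,0,-0.5],[0,0,0]],
    [[0,0,-0.9],[0,0,0]],
    [[0,0,-0.9],[0,0,0]],
    [[0,0,-0.9],[0,0,0]],
    [[0,0,-0.9],[0,0,0]],
    [[0,0,-0.6],[0,0,0]],
    [[0,0,-0.4],[0,0,0]],
    [[0,0,0],[0,0,0]],
    [[0,0,0],[0,0,0]],
  ],
)

```text
time: 9.52
tool_pos: [447.5, -366.2, 61.4]
tcp_rot: [3.141, 0.001, 1.712]
contact_force: [0.0, -0.7, -4.9]
grip_width: 43.7
finger_force: 30.0
```

Underside is now about 17 mm above the board. I'll take the last stretch slowly, watching the force.

Call:
play_rows(
  rows=[
    [[0,0,-0.2],[0,0,0]],
    [[0,0,-0.2],[0,0,0]],
    [[0,0,-0.1],[0,0,0]],
    [[0,0,0],[0,0,0]],
  ],
)

```text
time: 10.02
tool_pos: [446.9, -365.9, 45.4]
tcp_rot: [-3.141, -0.001, 1.711]
contact_force: [0.5, -0.5, -6.1]
grip_width: 43.3
finger_force: 30.0
```

Call:
play_rows(
  rows=[
    [[0,0,-0.04],[0,0,0]],
    [[0,0,-0.03],[0,0,0]],
    [[0,0,0],[0,0,0]],
    [[0,0,0],[0,0,0]],
  ],
)

```text
time: 10.52
tool_pos: [447.2, -366.2, 44.7]
tcp_rot: [3.141, 0.001, 1.711]
contact_force: [-3.0, 2.9, 5.9]
grip_width: 43.1
finger_force: 30.0
```

Call:
play_rows(
  rows=[
    [[0,0,0],[0,0,0]],
    [[0,0,0],[0,0,0]],
    [[0,0,0],[0,0,0]],
    [[0,0,0],[0,0,0]],
    [[0,0,0],[0,0,0]],
    [[0,0,0],[0,0,0]],
  ],
  hand=1,
)

```text
time: 11.28
tool_pos: [447.1, -366.1, 43.6]
tcp_rot: [3.142, -0.0, 1.711]
contact_force: [-0.2, 0.1, -0.4]
grip_width: 91.5
finger_force: 0.0
```

Call:
play_rows(
  rows=[
    [[0,0,0.4],[0,0,0]],
    [[0,0,0.9],[0,0,0]],
    [[0,0,1],[0,0,0]],
    [[0,0,1],[0,0,0]],
    [[0,0,1],[0,0,0]],
    [[0,0,1],[0,0,0]],
    [[0,0,1],[0,0,0]],
    [[0,0,0.5],[0,0,0]],
    [[0,0,0],[0,0,0]],
  ],
)

```text
time: 12.4
tool_pos: [447.3, -366.3, 248.7]
tcp_rot: [3.14, 0.002, 1.711]
contact_force: [-0.5, 0.3, -0.5]
grip_width: 91.6
finger_force: 0.0
```

Call:
play_rows(
  rows=[
    [[0.368,0.945,0],[0,0,0]],
    [[0.368,0.945,0],[0,0,0]],
    [[0.368,0.945,0],[0,0,0]],
    [[0.368,0.945,0],[0,0,0]],
    [[0.368,0.945,0],[0,0,0]],
    [[0.368,0.945,0],[0,0,0]],
    [[0.368,0.945,0],[0,0,0]],
    [[0.368,0.945,0],[0,0,0]],
    [[0.368,0.945,0],[0,0,0]],
    [[0.368,0.945,0],[0,0,0]],
    [[0.368,0.945,0],[0,0,0]],
    [[0.368,0.945,0],[0,0,0]],
  ],
)

```text
time: 13.9
tool_pos: [579.2, -24.8, 245.9]
tcp_rot: [-3.139, -0.001, 1.711]
contact_force: [0.7, -0.6, -0.5]
grip_width: 91.8
finger_force: 0.0
```

Call:
play_rows(
  rows=[
    [[0.368,0.945,0],[0,0,0]],
    [[0.368,0.945,0],[0,0,0]],
    [[0,0,0],[0,0,0]],
    [[0,0,0],[0,0,0]],
  ],
)

```text
time: 14.4
tool_pos: [601.0, 30.4, 246.5]
tcp_rot: [-3.139, 0.0, 1.711]
contact_force: [0.3, 0.6, -0.4]
grip_width: 91.8
finger_force: 0.0
```

Run:
```python
from h import *
np.set_printoptions(precision=1,suppress=True)
C={n:capture(n) for n in("scene","top")}
a=C["scene"]["frame"][120:330,60:380,::-1];b=C["top"]["frame"][130:300,190:460,::-1]
cv2.imwrite("pics/placed.png",np.vstack([cv2.resize(x,(470,298),interpolation=2) for x in(a,b)]))
for n in C: print(n,[(at_z(C[n],x["at"],15),round(x["p"],2)) for x in pinpoint("flange",n)[:4]])
ph={n:pinpoint("lid_handle",n) for n in C}
if all(ph.values()):print("handle",*tri(C["scene"],ph["scene"][0]["at"],C["top"],ph["top"][0]["at"]))
elif ph["scene"]:print(at_z(C["scene"],ph["scene"][0]["at"],159))
```

```text
scene [(array([ 372.9, -174.1,   15. ]), 0.94), (array([ 460.4, -356.3,   15. ]), 0.74), (array([ 754.1, -118.2,   15. ]), 0.72)]
top [(array([ 363.7, -171.5,   15. ]), 0.96), (array([ 449.8, -377.1,   15. ]), 0.83), (array([ 739.1, -103.9,   15. ]), 0.76)]
[593.5  41.9 159. ]
```

View pics/placed.png

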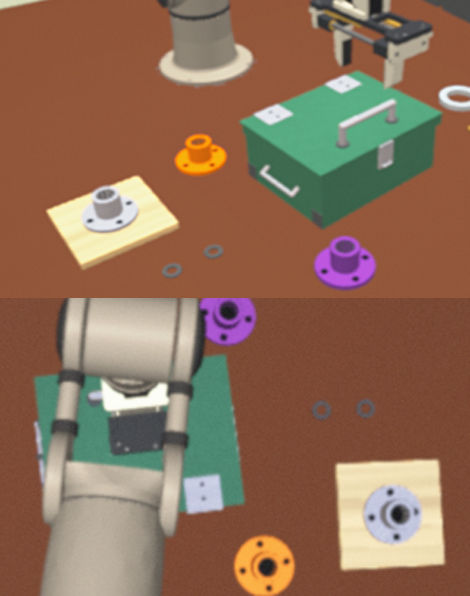

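The flange stands hub up on the middle of the board (scene crop (210,105)) and the jaws are above the handle. Next I go down over the bar and close.

Call:
play_rows(
  rows=[
    [[0.03,0,-0.7],[0,0,0]],
    [[0,0,-0.7],[0,0,0]],
    [[0,0,-0.7],[0,0,0]],
    [[0,0,-0.6],[0,0,0]],
    [[0,0,-0.3],[0,0,0]],
    [[0,0,0],[0,0,0]],
    [[0,0,0],[0,0,0]],
  ],
)

```text
time: 15.58
tool_pos: [603.0, 30.7, 158.5]
tcp_rot: [3.14, 0.0, 1.711]
contact_force: [0.4, -0.3, 0.2]
grip_width: 91.8
finger_force: 0.0
```

Call:
play_rows(
  rows=[
    [[0,0,0],[0,0,0]],
    [[0,0,0],[0,0,0]],
    [[0,0,0],[0,0,0]],
    [[0,0,0],[0,0,0]],
    [[0,0,0],[0,0,0]],
    [[0,0,0],[0,0,0]],
    [[0,0,0],[0,0,0]],
  ],
  hand=-1,
)

```text
time: 16.45
tool_pos: [602.5, 30.8, 157.6]
tcp_rot: [3.142, -0.0, 1.711]
contact_force: [0.6, -0.0, -0.1]
grip_width: 26.0
finger_force: 0.0
```

Call:
play_rows(
  rows=[
    [[0,0,0],[0,0,0]],
    [[0,0,0],[0,0,0]],
    [[0,0,0],[0,0,0]],
    [[0,0,0],[0,0,0]],
  ],
)

```text
time: 16.95
tool_pos: [603.4, 31.0, 157.7]
tcp_rot: [3.14, 0.0, 1.711]
contact_force: [5.7, 0.3, -3.5]
grip_width: 11.1
finger_force: 30.0
```

```bash
cat > arc.py <<'E'
from h import *
np.set_printoptions(precision=3,suppress=True)
def arc(a0,a1,tool,n,c=0.141,frac=1.0,hinge=(-105,120)):
    """rows that swing the TCP about the hinge; pts from measured TCP at lid angle a0"""
    ax=np.array([np.sin(c),-np.cos(c),0])           # chest -y
    H=np.array([602-170*np.cos(c),30.5-170*np.sin(c),120])
    s=np.linspace(0,1,n+1);s=s*s*(3-2*s)             # soft start and stop
    P=[H+cv2.Rodrigues(ax*(a1-a0)*t)[0]@(tool-H) for t in s]
    for i in range(n):
        print(((P[i+1]-P[i])/30).round(3).tolist(),(ax*(a1-a0)*(s[i+1]-s[i])/np.radians(8)).round(3).tolist())
    print("end",P[-1])
E
python3 - <<'E'
from arc import *
o=get_obs();print(o["tool_pos"],o["grip_width"],o["finger_force"])
arc(0,0.698,o["tool_pos"],12)
E
```

```text
[603.355  30.957 157.658] 11.13963404108532 30.001325011253357
[-0.018, -0.002, 0.078] [0.014, -0.097, 0.0]
[-0.054, -0.008, 0.215] [0.038, -0.269, 0.0]
[-0.097, -0.014, 0.321] [0.058, -0.407, 0.0]
[-0.147, -0.021, 0.393] [0.072, -0.51, 0.0]
[-0.2, -0.028, 0.432] [0.082, -0.579, 0.0]
[-0.25, -0.035, 0.438] [0.087, -0.613, 0.0]
[-0.286, -0.041, 0.415] [0.087, -0.613, 0.0]
[-0.302, -0.043, 0.367] [0.082, -0.579, 0.0]
[-0.29, -0.041, 0.302] [0.072, -0.51, 0.0]
[-0.246, -0.035, 0.225] [0.058, -0.407, 0.0]
[-0.17, -0.024, 0.141] [0.038, -0.269, 0.0]
[-0.063, -0.009, 0.049] [0.014, -0.097, 0.0]
end [539.704  21.923 259.012]
```

Call:
play_rows(
  rows=[
    [[-0.02,0,0.08],[0.014,-0.1,0]],
    [[-0.05,-0.01,0.21],[0.04,-0.27,0]],
    [[-0.1,-0.01,0.32],[0.06,-0.41,0]],
    [[-0.15,-0.02,0.39],[0.07,-0.51,0]],
    [[-0.2,-0.03,0.43],[0.08,-0.58,0]],
    [[-0.25,-0.04,0.44],[0.09,-0.61,0]],
    [[0,0,0],[0,0,0]],
  ],
)

```text
time: 17.82
tool_pos: [579.4, 27.3, 215.2]
tcp_rot: [2.789, 0.0, 1.711]
contact_force: [5.1, 0.5, -1.3]
grip_width: 10.7
finger_force: 30.0
```

Call:
play_rows(
  rows=[
    [[-0.28,-0.04,0.42],[0.09,-0.61,0]],
    [[-0.3,-0.04,0.37],[0.08,-0.58,0]],
    [[-0.29,-0.04,0.3],[0.07,-0.51,0]],
    [[-0.25,-0.03,0.22],[0.06,-0.41,0]],
    [[-0.17,-0.02,0.14],[0.04,-0.27,0]],
    [[-0.06,-0.01,0.05],[0.014,-0.1,0]],
    [[0,0,0],[0,0,0]],
    [[0,0,0],[0,0,0]],
    [[0,0,0],[0,0,0]],
    [[0,0,0],[0,0,0]],
  ],
)

```text
time: 19.08
tool_pos: [539.7, 21.4, 258.5]
tcp_rot: [2.443, -0.0, 1.711]
contact_force: [2.4, -6.7, -2.1]
grip_width: 10.9
finger_force: 30.0
```

Run:
```python
from h import *
np.set_printoptions(precision=3,suppress=True)
C={n:capture(n) for n in("scene","top")}
cv2.imwrite("pics/lift.png",cv2.resize(C["scene"]["frame"][100:330,100:400,::-1],None,fx=2.5,fy=2.5,interpolation=2))
o=get_obs();print(o)
c=.141
from scipy.spatial.transform import Rotation as R
z=R.from_euler("xyz",o["tcp_rot"]).as_matrix()[:,2]
gp=o["tool_pos"]-5*z; H=np.array([602-170*np.cos(c),30.5-170*np.sin(c),120])
d=gp-H; x=d[0]*np.cos(c)+d[1]*np.sin(c)
print("gp",gp,"angle by bar dir",np.degrees(np.arctan2(d[2],x)-np.arctan2(39,170)),"r",np.hypot(x,d[2]),np.hypot(170,39))
ex=np.array([np.cos(c),np.sin(c),0]);ey=np.array([-np.sin(c),np.cos(c),0]);ez=np.array([0,0,1.])
# free-edge corners predicted in both pictures for lid angles 35/40/45
for a in(35,40,45):
    t=np.radians(a)
    for y in(-136,136):
        P=H+ex*(211*np.cos(t)-4*np.sin(t))+ez*(211*np.sin(t)+4*np.cos(t))+ey*y
        p=proj(C["scene"],P)[0];print(a,y,"scene",p,"lift.png",(p[0]-100)*2.5,(p[1]-100)*2.5,"top",proj(C["top"],P)[0])
```

```text
{'time': 19.175, 'joint_positions': array([-0.24 ,  0.073,  2.042,  0.605,  0.434, -0.858]), 'dq': array([-0.001, -0.   ,  0.   ,  0.001,  0.001, -0.001]), 'tau': array([  3.211, -29.088, -22.601,   1.513,  -0.366,   0.091]), 'tool_pos': array([539.688,  21.383, 258.505]), 'tcp_rot': array([ 2.443, -0.   ,  1.711]), 'contact_force': array([ 3.563, -6.234, -2.611]), 'moment': array([-0.858,  0.231, -0.626]), 'finger_force': 29.995898008346558, 'grip_width': 10.90471987989951}
gp [536.504  20.931 262.334] angle by bar dir 40.97454658723092 r 176.16882192103984 174.4161689752415
35 -136 scene [189.253 262.616] lift.png 223.13185972144362 406.54118974174224 top [170.745 326.316]
35 136 scene [150.712 351.02 ] lift.png 126.77904996475093 627.5506371338132 top [184.043 204.993]
40 -136 scene [181.293 258.968] lift.png 203.2320004858908 397.4196260298676 top [174.822 327.615]
40 136 scene [143.743 347.871] lift.png 109.35743217403555 619.6780073680208 top [188.315 204.717]
45 -136 scene [173.559 254.988] lift.png 183.89767383379586 387.46961317004764 top [179.623 328.962]
45 136 scene [137.017 344.326] lift.png 92.54139942426 610.815771804409 top [193.31  204.551]
```

View pics/lift.png

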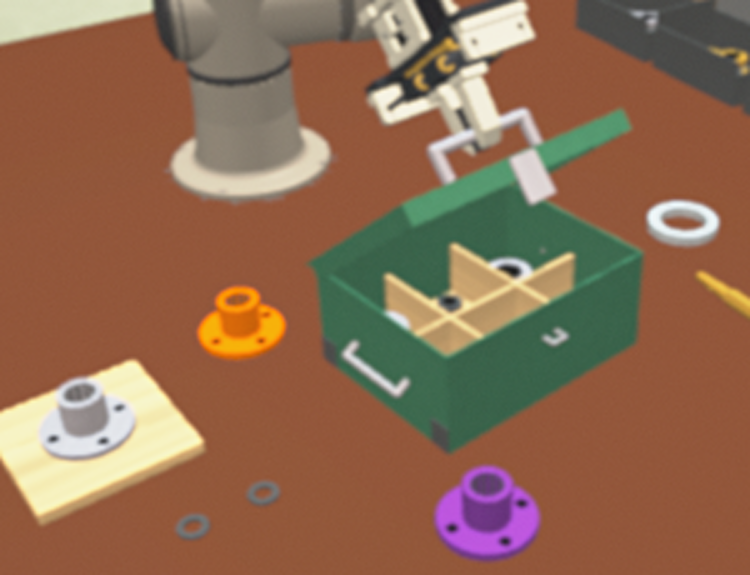

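The raised lid's free-edge corners are at (203,403) and (110,625), right where a 40° lid should put them (203,397 and 109,620). The bar is gripped, the flange stands on the board, and the ring, drift and washers are undisturbed.

```bash
python3 -c "
from plant import bot
print(bot.close_job())"
```

```text
the job is handed in; nothing more can be done
None
```

I handed the job in with the steel flange hub up on the middle of the board and the lid held steady by its handle at about 40°; the hand-in call returned no verdict.

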